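# Seat the amber filter plate in the light base

## Robot

A 6-joint arm with a two-finger parallel gripper is mounted at the origin on a cart in front of the work surface, level with it; the furniture and walls round the work are solid. World frame = base frame: x ahead of the robot, y to its left, z up, the work surface at z = 0. Lengths are in m, angles in rad, forces in N, time in s.
With the tool pointing down it reaches from about 0.425 to 0.95 m from the base axis. Payload 3.5 kg.
Tool frame: the origin (TCP) lies between the finger pads; the fingertips stand 19 mm ahead of it and the grasp point (between the pads) is the TCP; y points along the fingers, z is the direction in which the jaws open and shut, and the axes are right-handed (so a half turn about y gives the same grasp; the last joint's range is limited). The gripper opens to 85 mm and grips with 20 to 120 N. Pads are 22 mm wide; open, the fingers measure 114 mm over their backs; the gripper's body (76 mm by 85 mm) begins 54 mm behind the grasp point. The pads swing forward as they close: fully open they stand 13 mm farther back than shut.
Start: joints at [0.993, 0.286, 1.577, -0, 1.279, -0.15], TCP at [0.28, 0.614, 0.25] pointing down, gripper open.
Joint ranges: [-2.77, 2.77], [-0.9, 2.22], [0.21, 2.48], [-1.53, 4.67], [0.24, 2.81], [-2.84, 2.84]. Speed limits (rad/s): [2.79, 2.79, 3.14, 3.14, 3.14, 3.14].

## Interface

Orientations are given as a unit quaternion [x, y, z, w].
In Python, from plant import get_state, read_camera, camera_model, sign_off gives the robot as it stands.
- The arm moves only by the tool carry_out, never from a script. Its argument "moves" is a list of rows, each a list of 7 numbers: the turn, a rotation vector about the tool's x, y, z in rad, then the shift along the tool's x, y, z in m, then the closure, from -1 (fully open) to 1 (shut). In form: [[wx, wy, wz, dx, dy, dz, jaw], ...]. A call has 1 to 10 rows; each row shifts and turns the commanded pose from where the row before left it, along the tool's axes as they then stand; what a row does not reach is not made up. A row lasts 1/8 s, in which the tool goes at most 62.5 mm and 10.7 degrees, less where a joint would pass 70% of its speed; a pose out of reach is approached as far as the arm can. A call is refused whole if a number of a shift passes 0.0625 or a number of a turn 0.188, either way. A call with a gripper value outside its range is refused whole. The fingers move at their own pace and stop on an object; "squeeze" is the grip in N (left out, the last holds). Time passes only in rows, so rows that do not move let the fingers close. It gives the time, the measured TCP pose, the force and the opening at its end, in the units of the state.
- get_state(): the state, without advancing time (a new reading comes with each control period).
- read_camera(name): name is "scene" or "top"; returns the picture (480x640x3 uint8, blue, green, red); there is no depth.
- camera_model(name): a dict with "camera_matrix" (3x3 intrinsics, pixels), "pose" (4x4, takes a point from camera to world coordinates). Camera axes: x right, y down, z forward; pixel columns grow to the right and rows downward; lengths in m; the calibration is good to about 2 mm. A picture is of the moment at which its call begins. camera_model takes no time and is no camera call.
- sign_off(): hands the job in, once; it reports no verdict.
The state is a dict: "time": time; "qpos": joint angles; "dq": joint speeds; "joint_efforts": joint torques, N m; "eef_pos": TCP position; "tcp_rot": TCP orientation; "contact_force": force on the tool from outside, world axes, zero at the start; "wrist_torque": the same for the moment, N m; "opening": opening from 0.0 (shut) to 1.0 (fully open).
Only numpy, scipy, OpenCV 4.12 (cv2) and the standard library are available. Lean on these libraries where they do the work, as an engineer would, in place of code of your own. Each camera call takes 0.05 s, during which the arm holds its last target. There are 200 camera calls.

## Task

Put the amber filter plate into the white filter holder: tuck its front edge (the window end, away from the grip rib) under the steel retaining lip with the rib end still raised, then lower the rib end gently until the plate lies flat on the floor of the recess, and let go. Leave the blue filter plate where it is.

Things in the scene. Friction and masses are not known exactly. Their poses are not given: they have to be found in the camera images.
- amber_plate: Loose filter plate, black frame, amber window, orange grip rib; about 0.15 kg, lying flat. 110 (x) x 70 (y) x 8 (z) mm. Origin: centre of its underside; +x to the front edge (window end), which points roughly away from the robot; z up. The upright rib stands on it at x = -50 to -14 mm (centre -32), y = -7 to 7, z = 8 to 32 mm; grip it across its 14 mm width (along y).
- amber_tongue (a point): Bottom middle of the amber plate's front edge, the one to tuck under the lip: 55 mm along +x from the plate's origin, axes as the plate's. The plate cannot drop in flat: bring it in front edge low, tilted about 10 to 15 degrees, front edge a few mm above the recess floor. It has 8 mm of play lengthwise and 14 mm sideways in the recess.
- blue_plate: The other filter plate: same shape, size and origin, but blue window and blue rib. Not to be moved. (Surroundings: a low cream instrument stands between the plates, on the right, and the holder, on the left; carrying a plate 0.2 m above the bench clears it. A tall red-framed cabinet stands on the bench's left end, y above about 0.5 m: keep clear of it.)
- holder: White holder fixed to the bench, 142 (x) x 110 (y) mm. Origin: centre of its underside; +x to the lip end (roughly away from the robot). Recess: floor z = 12, x = -59 to 59, y = -42 to 42 mm. Wall tops: near (-x) z = 26, sides 20, far 36. Steel lip over the far end, x = 41 to 59, underside z = 32, top 36; its mouth flares up from x = 41 to z = 40 at x = 33 mm.

How it is judged:
By the outcome, as a careful person would: the job done as asked, in the order asked, and still so for the second after the job is handed in, with the robot touching nothing.
It also fails if it takes over 45 s, if anything falls off the work surface, if the arm or the gripper's body presses on something with over 40 N, if the wrist force passes 120 N, or if a joint passes its speed limit or range.

## Working session

There is one attempt and no reset: what is moved stays moved. The work goes in short steps, Python scripts to look and compute and a tool call to move; the robot and the scene stay as the last step left them, time stands still between calls to the robot, and variables do not carry over. Pictures are saved under pics/ and viewed, about 8 in all and at most 12, crops included, and the job is handed in when it is done.

Besides the shell and the picture viewer there is one more tool, called after "Emit:" by a JSON object that holds its "op" and its "data". carry_out: Moves the arm, as the interface text tells. Its arguments: {"type":"object","properties":{"moves":{"type":"array","items":{"type":"array","items":{"type":"number"}}},"squeeze":{"type":"number"}},"required":["moves"]}

```bash
mkdir -p pics
python3 - <<'E'
from plant import *
import cv2
s=get_state();print({k:s[k] for k in("time","eef_pos","tcp_rot","opening","contact_force")})
for n in("scene","top"):
    cv2.imwrite(f"pics/{n}0.png",read_camera(n));m=camera_model(n);print(m)
E
```

```text
{'time': 0.0, 'eef_pos': array([0.27967853, 0.61366559, 0.24893752]), 'tcp_rot': array([ 0.69176493, -0.1503805 ,  0.14980899, -0.69022044]), 'opening': 1.0006359035440562, 'contact_force': array([ 0.34716638,  0.00166047, -0.64268666])}
{'camera_matrix': array([[450.26405022,   0.        , 325.37977598],
       [  0.        , 450.26405022, 236.30241337],
       [  0.        ,   0.        ,   1.        ]]), 'pose': array([[-0.76494873, -0.30800187,  0.56567508,  0.06542156],
       [-0.64407631,  0.35981896, -0.67505261,  0.55235581],
       [ 0.00437685, -0.88071855, -0.47361976,  0.44667857],
       [ 0.        ,  0.        ,  0.        ,  1.        ]])}
{'camera_matrix': array([[509.21451044,   0.        , 326.1292042 ],
       [  0.        , 509.21451044, 239.38037678],
       [  0.        ,   0.        ,   1.        ]]), 'pose': array([[ 0.01833411, -0.99430815,  0.10495319,  0.44209164],
       [-0.99972473, -0.01976787, -0.01263691, -0.01087823],
       [ 0.01463968, -0.10469262, -0.99439687,  1.07679416],
       [ 0.        ,  0.        ,  0.        ,  1.        ]])}
```

View pics/top0.png

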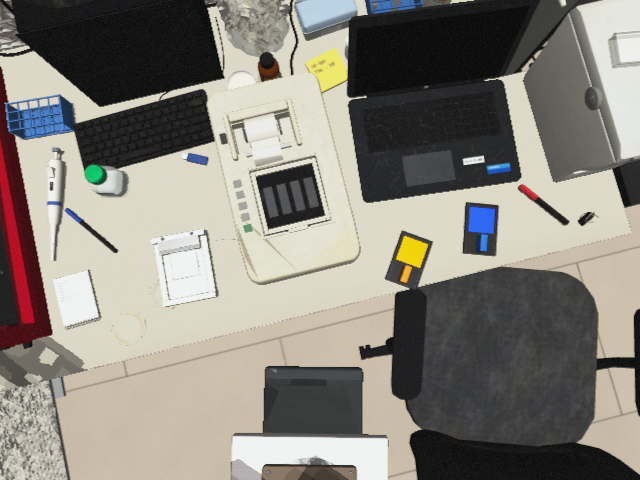

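View pics/scene0.png

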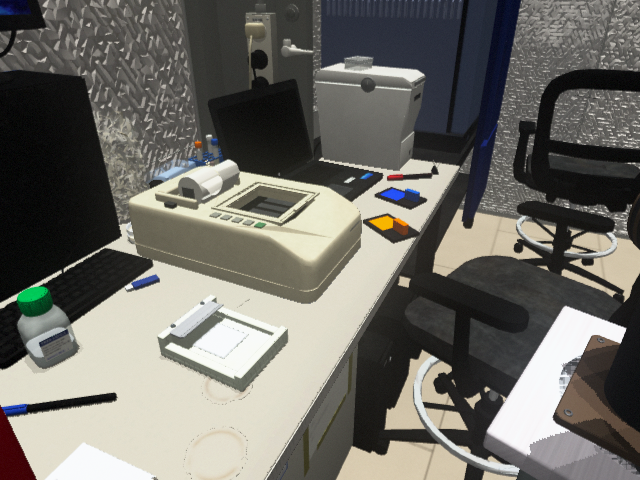

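Top view: the amber plate is at about (410,258) with its rib toward the robot. The blue plate is at (481,229) and the holder at (184,268) with its lip at the top. I'll enlarge the amber plate and holder.

Run:
```python
import cv2,numpy as np
t=cv2.imread("pics/top0.png")
a=cv2.resize(t[222:297,375:445],None,fx=8,fy=8,interpolation=cv2.INTER_CUBIC)[:600,:400]
a=cv2.resize(t[225:295,380:440],(400,467),interpolation=cv2.INTER_CUBIC) if 0 else cv2.resize(t[225:295,383:438],(396,504),interpolation=cv2.INTER_CUBIC)
b=cv2.resize(t[225:310,146:221],(400,453),interpolation=cv2.INTER_CUBIC)
o=np.zeros((504,796,3),np.uint8);o[:,:396]=a;o[:453,396:]=b
cv2.imwrite("pics/crop1.png",o)
print("amber scale 7.2 off 383,225; right: scale 5.333 off 146,225 (x-396)")
```

```text
amber scale 7.2 off 383,225; right: scale 5.333 off 146,225 (x-396)
```

View pics/crop1.png

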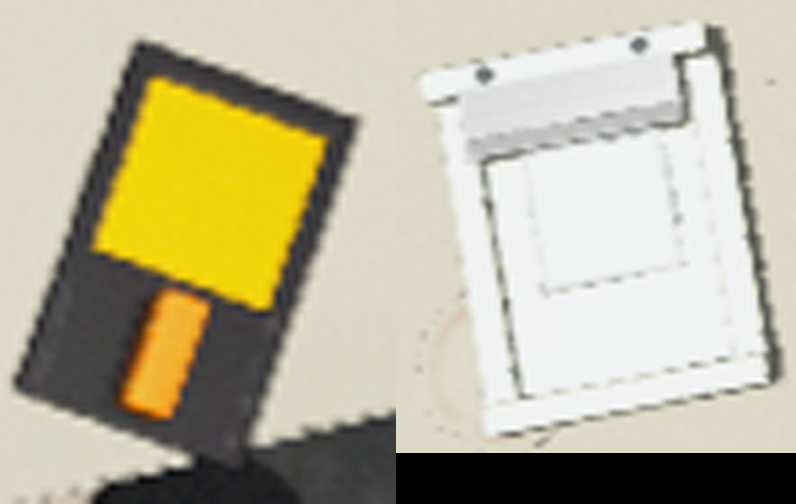

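Amber corners in the crop are FL(138,42), FR(357,120), RL(15,388), and the rib-top corners are also readable. For the holder, the far-wall corners are (420,78) and (705,25), and the near-wall corners are (490,437) and (772,383). I'll fit the poses.

```bash
cat > h.py <<'E'
import numpy as np,cv2
from plant import *
from scipy.optimize import least_squares
from scipy.spatial.transform import Rotation as R
def proj(P,n):
    m=camera_model(n);T=np.linalg.inv(m["pose"]);c=np.atleast_2d(P)@T[:3,:3].T+T[:3,3]
    u=c@m["camera_matrix"].T;return u[:,:2]/u[:,2:]
def place(L,p):
    L=np.array(L,float)/1000;c,s=np.cos(p[2]),np.sin(p[2])
    return np.c_[p[0]+c*L[:,0]-s*L[:,1],p[1]+s*L[:,0]+c*L[:,1],L[:,2]]
def fit(L,px,n,p0):
    f=lambda p:(proj(place(L,p),n)-px).ravel()
    r=least_squares(f,p0);return r.x,f(r.x).reshape(-1,2).round(1)
E
python3 - <<'E'
from h import *
px=np.array([(138,42),(357,120),(15,388),(165,290),(210,303),(172,418),(122,405)])/7.2+[383,225]
L=[(55,35,8),(55,-35,8),(-55,35,8),(-14,7,32),(-14,-7,32),(-50,-7,32),(-50,7,32)]
p,e=fit(L,px-.4,"top",[.45,-.2,-.3]);print("amber",p.round(4),np.degrees(p[2]),e.tolist())
px=(np.array([(420,78),(705,25),(772,383),(490,437),(522,397)])-[396,0])/5.333+[146,225]
L=[(71,55,36),(71,-55,36),(-71,-55,26),(-71,55,26),(-59,42,12)]
p,e=fit(L,px-.4,"top",[.45,.28,.2]);print("holder",p.round(4),np.degrees(p[2]),e.tolist())
s=get_state();r=R.from_quat(s["tcp_rot"]);print(r.as_matrix().round(3))
E
```

```text
amber [ 0.5148 -0.1993 -0.3279] -18.787403554380074 [[-0.2, -0.5], [0.6, -0.1], [-0.1, 0.4], [-0.1, -0.5], [0.1, 0.0], [-0.3, 0.6], [0.2, 0.1]]
holder [0.4887 0.2672 0.2088] 11.961653335768005 [[0.1, -0.8], [-0.1, -0.9], [-0.1, 0.3], [-0.6, 0.5], [0.8, 0.8]]
[[ 0.91  -0.001  0.415]
 [-0.415 -0.002  0.91 ]
 [-0.    -1.    -0.002]]
```

```bash
cat >> h.py <<'E'
def Rt(yaw,tilt=0):  # tool: x forward (yaw), y down, z = plate y ; tilt>0 = front low
    b=np.array([[1,0,0],[0,0,1],[0,-1,0]],float)
    return R.from_euler("z",yaw)*R.from_euler("y",tilt)*R.from_matrix(b)
def plan(wps):  # list of (pos,Rot); prints whole shift & turn in tool axes
    s=get_state();p,r=np.array(s["eef_pos"]),R.from_quat(s["tcp_rot"])
    for q,r2 in wps:
        q=np.array(q);w=(r.inv()*r2).as_rotvec();d=r2.inv().apply(q-p);d1=r.inv().apply(q-p)
        print("turn",w.round(3),"shift(after turn)",d.round(4),"(before)",d1.round(4));p,r=q,r2
E
python3 - <<'E'
from h import *
def ray(n,u):
    m=camera_model(n);T=m["pose"];d=T[:3,:3]@np.linalg.inv(m["camera_matrix"])@[*u,1];return T[:3,3],d/np.linalg.norm(d)
for ut,us in (((408,291),(412,285)),((408,291),(417,275)),((395,395),(520,325))):
    a,d=ray("top",ut);b,e=ray("scene",us);t=np.linalg.lstsq(np.c_[d,-e],b-a,rcond=None)[0];print((a+d*t[0]).round(3),(b+e*t[1]).round(3))
print("tcp px",proj(get_state()["eef_pos"],"top"))
g=place([(-32,0,0)],[.5148,-.1993,-.3279])[0];print(g)
r=Rt(-.328)
plan([((.36,.36,.25),r),((.43,.15,.25),r),((g[0],g[1],.25),r),((g[0],g[1],.10),r)])
E
```

```text
[ 0.451 -0.222 -0.129] [ 0.456 -0.219 -0.13 ]
[ 0.45  -0.217 -0.099] [ 0.447 -0.219 -0.099]
[ 0.217 -0.187 -0.097] [ 0.212 -0.189 -0.095]
tcp px [[-81.86480234 389.79539731]]
[ 0.48450494 -0.18899422  0.        ]
turn [ 0.002 -0.1   -0.   ] shift(after turn) [ 0.1577 -0.001  -0.2143] (before) [ 0.1783 -0.0006 -0.1975]
turn [0. 0. 0.] shift(after turn) [ 0.1339  0.     -0.1763] (before) [ 0.1339  0.     -0.1763]
turn [0. 0. 0.] shift(after turn) [ 0.1608  0.     -0.3034] (before) [ 0.1608  0.     -0.3034]
turn [0. 0. 0.] shift(after turn) [0.   0.15 0.  ] (before) [0.   0.15 0.  ]
```

Emit:
{"op": "carry_out", "data": {"moves": [[0, -0.1, 0, 0, 0, 0, -1], [0, 0, 0, 0.016, 0, -0.021, -1], [0, 0, 0, 0.032, 0, -0.043, -1], [0, 0, 0, 0.037, 0, -0.05, -1], [0, 0, 0, 0.037, 0, -0.05, -1], [0, 0, 0, 0.036, 0, -0.05, -1], [0, 0, 0, 0.034, 0, -0.046, -1], [0, 0, 0, 0.034, 0, -0.046, -1], [0, 0, 0, 0.034, 0, -0.046, -1], [0, 0, 0, 0.03, 0, -0.04, -1]]}}

```text
time: 1.35
eef_pos: [0.4283, 0.1477, 0.25]
tcp_rot: [0.698, -0.116, 0.115, -0.698]
contact_force: [0.4, -0.1, -0.6]
opening: 1.0
```

Run:
```python
from h import *
s=get_state();print(s["time"],s["eef_pos"],s["qpos"].round(2))
r=Rt(-.328)
plan([((.4845,-.189,.25),r)])
```

```text
1.35 [0.42831606 0.14774839 0.25000099] [ 0.11 -0.22  2.1  -0.    1.27 -1.13]
turn [ 0. -0. -0.] shift(after turn) [ 0.1617  0.     -0.3007] (before) [ 0.1618  0.     -0.3006]
```

Emit:
{"op": "carry_out", "data": {"moves": [[0, 0, 0, 0.024, 0, -0.045, -1], [0, 0, 0, 0.026, 0, -0.05, -1], [0, 0, 0, 0.027, 0, -0.05, -1], [0, 0, 0, 0.027, 0, -0.05, -1], [0, 0, 0, 0.027, 0, -0.05, -1], [0, 0, 0, 0.02, 0, -0.035, -1], [0, 0, 0, 0.011, 0.01, -0.021, -1], [0, 0, 0, 0, 0.06, 0, -1], [0, 0, 0, 0, 0.06, 0, -1], [0, 0, 0, 0, 0.03, 0, -1]]}}

```text
time: 2.6
eef_pos: [0.4821, -0.1852, 0.0855]
tcp_rot: [-0.697, 0.118, -0.113, 0.699]
contact_force: [0.6, -0.0, -0.0]
opening: 1.003
```

Run:
```python
from h import *
s=get_state();print(s["time"],s["eef_pos"])
for n in("scene","top"): cv2.imwrite(f"pics/{n}1.png",read_camera(n))
a=cv2.resize(cv2.imread("pics/scene1.png")[150:300,330:480],(600,600),interpolation=cv2.INTER_CUBIC)
cv2.imwrite("pics/c2.png",a)
plan([((.4845,-.189,.029),Rt(-.328))])
L=[(-14,7,32),(-14,-7,32),(-50,-7,32),(-50,7,32),(55,35,8),(55,-35,8),(-55,35,8)]
print((proj(place(L,[.5148,-.1993,-.3279]),"scene")-[330,150])*4)
```

```text
2.6 [ 0.48205155 -0.18515776  0.08548078]
turn [-0.003  0.001 -0.011] shift(after turn) [ 0.0044  0.0561 -0.0031] (before) [ 0.005   0.0561 -0.0032]
[[248.16543865 276.04998687]
 [269.07827696 270.11117925]
 [313.79707742 296.51352203]
 [292.57806952 302.81198675]
 [126.47694344 279.1685064 ]
 [227.08051102 251.57849016]
 [251.90318275 361.68997803]]
```

View pics/c2.png

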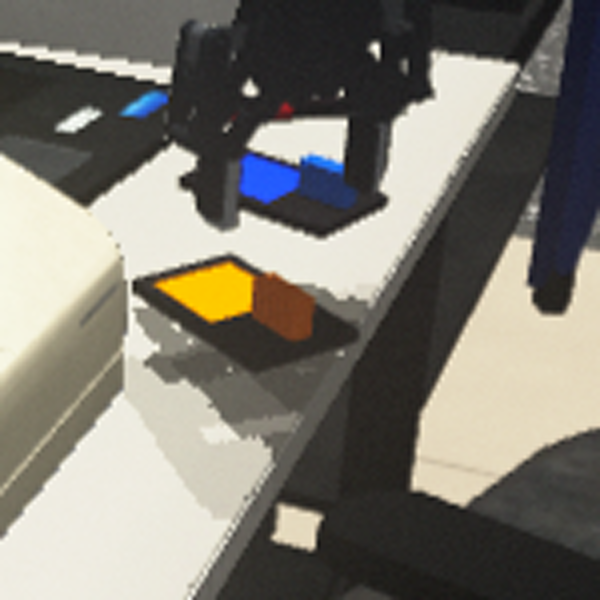

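The crop shows the amber rib top at about (253,275) to (314,300), within 2 px of the prediction, with the open fingers above it. Next: descend and grip.

Emit:
{"op": "carry_out", "data": {"moves": [[0, 0, -0.011, 0.005, 0.006, -0.003, -1], [0, 0, 0, 0, 0.02, 0, -1], [0, 0, 0, 0, 0.02, 0, -1], [0, 0, 0, 0, 0.01, 0, -1], [0, 0, 0, 0, 0, 0, -1]], "squeeze": 50}}

```text
time: 3.32
eef_pos: [0.4896, -0.1923, 0.0348]
tcp_rot: [0.698, -0.111, 0.119, -0.697]
contact_force: [0.5, 0.3, 0.8]
opening: 1.001
```

Run:
```python
from h import *
s=get_state();print(s["time"],s["eef_pos"],s["contact_force"])
plan([((.4845,-.189,.029),Rt(-.328))])
```

```text
3.325 [ 0.48955076 -0.19232323  0.03481307] [0.54107848 0.30079326 0.75576807]
turn [0.    0.    0.012] shift(after turn) [-0.0059  0.0058  0.0015] (before) [-0.0059  0.0057  0.0015]
```

Emit:
{"op": "carry_out", "data": {"moves": [[0, 0, 0.012, -0.006, 0.006, 0.001, -1], [0, 0, 0, 0, 0, 0, -1], [0, 0, 0, 0, 0, 0, -0.3], [0, 0, 0, 0, 0, 0, 0.3], [0, 0, 0, 0, 0, 0, 0.7], [0, 0, 0, 0, 0, 0, 1], [0, 0, 0, 0, 0, 0, 1], [0, 0, 0, 0, 0, 0, 1], [0, 0, 0, 0, 0, 0, 1]]}}

```text
time: 4.45
eef_pos: [0.4841, -0.1894, 0.0285]
tcp_rot: [0.698, -0.116, 0.115, -0.698]
contact_force: [-0.1, -0.6, 2.0]
opening: 0.153
```

Emit:
{"op": "carry_out", "data": {"moves": [[0, 0, 0, 0, -0.005, 0, 1], [0, 0, 0, 0, -0.02, 0, 1], [0, 0, 0, 0, -0.04, 0, 1], [0, 0, 0, 0, -0.05, 0, 1], [0, 0, 0, 0, -0.05, 0, 1], [0, 0, 0, 0, -0.03, 0, 1], [0, 0, 0, 0, -0.015, 0, 1], [0, 0, 0, 0, 0, 0, 1], [0, 0, 0, 0, 0, 0, 1]]}}

```text
time: 5.58
eef_pos: [0.483, -0.1887, 0.236]
tcp_rot: [-0.697, 0.117, -0.114, 0.698]
contact_force: [0.4, 0.8, -2.5]
opening: 0.154
```

Run:
```python
from h import *
s=get_state();print(s["time"],s["eef_pos"],s["contact_force"],s["qpos"].round(2))
h=[.4887,.2672,.2088]
# hover: TCP above holder-local x=-42 (tongue at +45-ish), yaw only
g=place([(-42,0,0)],h)[0]
plan([((.45,0,.235),Rt(-.328)),((g[0],g[1],.235),Rt(-.328)),((g[0],g[1],.235),Rt(.2088)),((g[0],g[1],.235),Rt(.2088,.21))])
for n in("scene","top"): cv2.imwrite(f"pics/{n}2.png",read_camera(n))
t=cv2.imread("pics/top2.png");c=cv2.imread("pics/scene2.png")
o=np.zeros((400,800,3),np.uint8);o[:,:400]=cv2.resize(t[190:290,350:450],(400,400));o[:,400:]=cv2.resize(c[60:260,330:530],(400,400));cv2.imwrite("pics/c3.png",o)
```

```text
5.575 [ 0.48303249 -0.18867947  0.23595521] [ 0.38630828  0.79863339 -2.50059089] [-0.57 -0.05  1.97 -0.    1.22 -1.81]
turn [-0.001  0.    -0.005] shift(after turn) [-0.0921  0.001   0.168 ] (before) [-0.092   0.0016  0.168 ]
turn [0. 0. 0.] shift(after turn) [-0.0855  0.      0.2439] (before) [-0.0855  0.      0.2439]
turn [ 0.    -0.537  0.   ] shift(after turn) [0. 0. 0.] (before) [0. 0. 0.]
turn [0.   0.   0.21] shift(after turn) [0. 0. 0.] (before) [0. 0. 0.]
```

View pics/c3.png

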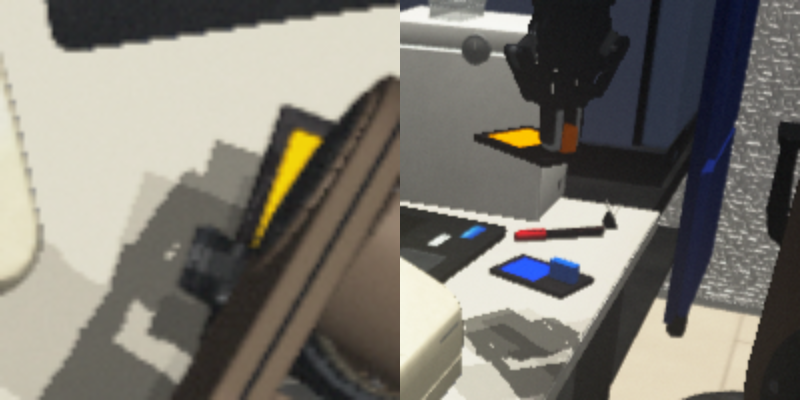

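The plate is held level in the fingers (c3, right half) and the blue plate is undisturbed. Next: carry it over to the holder.

Emit:
{"op": "carry_out", "data": {"moves": [[0, 0, 0, -0.01, -0.012, 0.018, 1], [0, 0, 0, -0.02, 0, 0.036, 1], [0, 0, 0, -0.023, 0, 0.045, 1], [0, 0, 0, -0.023, 0, 0.05, 1], [0, 0, 0, -0.023, 0, 0.05, 1], [0, 0, 0, -0.02, 0, 0.05, 1], [0, 0, 0, -0.019, 0, 0.05, 1], [0, 0, 0, -0.016, 0, 0.045, 1], [0, 0, 0, -0.014, 0, 0.04, 1], [0, 0, 0, -0.01, 0, 0.028, 1]]}}

```text
time: 6.92
eef_pos: [0.4469, 0.2606, 0.2507]
tcp_rot: [-0.698, 0.115, -0.114, 0.698]
contact_force: [-0.6, -0.5, -1.4]
opening: 0.154
```

Emit:
{"op": "carry_out", "data": {"moves": [[0, -0.067, 0, 0, 0, 0, 1], [0, -0.134, 0, 0, 0, 0, 1], [0, -0.134, 0, 0, 0, 0, 1], [0, -0.134, 0, 0, 0, 0, 1], [0, -0.068, 0, 0, 0, 0, 1], [0, 0, 0.1, 0, 0, 0, 1], [0, 0, 0.11, 0, 0, 0, 1], [0, 0, 0, 0, 0, 0, 1], [0, 0, 0, 0, 0, 0, 1], [0, 0, 0, 0, 0, 0, 1]]}}

```text
time: 8.18
eef_pos: [0.4475, 0.2582, 0.2506]
tcp_rot: [0.707, -0.0, -0.147, -0.692]
contact_force: [-0.8, -0.3, -2.2]
opening: 0.152
```

```bash
cat >> h.py <<'E'
H=[.4887,.2672,.2088]
def tcp_for(xt,zt,tilt,gx=-32,gz=29,y=0):  # tongue at holder-local (xt,zt) mm -> TCP world
    c,s=np.cos(tilt),np.sin(tilt);dx,dz=gx-55,gz
    return place([(xt+c*dx+s*dz,y,zt-s*dx+c*dz)],H)[0]
E
python3 - <<'E'
from h import *
s=get_state();print(s["time"],s["eef_pos"],s["contact_force"],s["qpos"].round(2))
r=Rt(H[2],.21);p=tcp_for(30,60,.21);print(p)
plan([(p,r)])
E
```

```text
8.175 [0.44753548 0.25822526 0.25064777] [-0.84104062 -0.30089654 -2.15111825] [ 0.32  0.04  1.86  0.02  1.45 -1.47]
[0.44072185 0.25703399 0.10649891]
turn [-0.     0.001  0.   ] shift(after turn) [0.0233 0.1424 0.0002] (before) [0.0233 0.1424 0.0002]
```

Emit:
{"op": "carry_out", "data": {"moves": [[0, 0, 0, 0.004, 0.022, 0, 1], [0, 0, 0, 0.007, 0.045, 0, 1], [0, 0, 0, 0.007, 0.045, 0, 1], [0, 0, 0, 0.005, 0.03, 0, 1], [0, 0, 0, 0, 0, 0, 1], [0, 0, 0, 0, 0, 0, 1]]}}

```text
time: 8.93
eef_pos: [0.442, 0.257, 0.1084]
tcp_rot: [0.707, 0.0, -0.147, -0.692]
contact_force: [0.9, 0.1, -2.2]
opening: 0.156
```

Run:
```python
from h import *
s=get_state();print(s["time"],s["eef_pos"],s["contact_force"])
for n in("scene","top"): cv2.imwrite(f"pics/{n}3.png",read_camera(n))
t=cv2.imread("pics/top3.png");c=cv2.imread("pics/scene3.png")
o=np.zeros((480,800,3),np.uint8);o[:480,:560]=cv2.resize(c[240:400,140:326],(560,480),interpolation=cv2.INTER_CUBIC);o[:240,560:]=cv2.resize(t[225:305,146:226],(240,240));cv2.imwrite("pics/c4.png",o)
# predicted plate corners in crop
q=R.from_quat(s["tcp_rot"])
P=np.array([(55,35,0),(55,-35,0),(55,35,8),(55,-35,8),(-55,35,8),(-55,-35,8),(-55,35,0)])
W=s["eef_pos"]+q.apply(np.c_[P[:,0]+32,-(P[:,2]-29),P[:,1]]/1000)
print(((proj(W,"scene")-[140,240])*[560/186,3]).round(0).tolist())
Lh=[(71,55,36),(71,-55,36),(-71,-55,26),(-71,55,26),(41,42,36),(41,-42,36),(33,42,40),(33,-42,40)]
print(((proj(place(Lh,H),"scene")-[140,240])*[560/186,3]).round(0).tolist())
```

```text
8.925 [0.44198523 0.25704977 0.10838703] [ 0.88744549  0.08755486 -2.19491472]
[[138.0, 244.0], [241.0, 162.0], [133.0, 228.0], [237.0, 148.0], [327.0, 264.0], [423.0, 173.0], [332.0, 280.0]]
[[48.0, 287.0], [212.0, 162.0], [446.0, 263.0], [303.0, 415.0], [119.0, 292.0], [241.0, 193.0], [131.0, 290.0], [253.0, 191.0]]
```

View pics/c4.png

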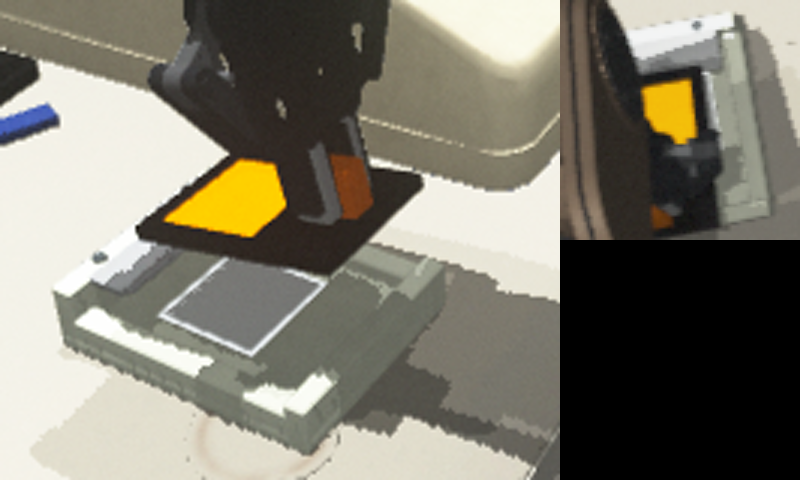

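Plate and holder corners agree with the predictions within about 2 px (c4: front-left (140,238), holder near-left (303,413)). The next step plans the tuck.

Run:
```python
from h import *
r=Rt(H[2],.21);w=[(tcp_for(27,16,.21,gz=28.5),r),(tcp_for(54.5,15.5,.21,gz=28.5),r)]
for t,z in((.16,14.5),(.11,13.5),(.06,13),(.02,12.5),(0,12.3)): w.append((tcp_for(54.5,z,t,gz=28.5),Rt(H[2],t)))
print(w[0][0],w[1][0],w[-1][0]);plan(w)
```

```text
[0.43768504 0.25639053 0.06200989] [0.46458775 0.2620909  0.06150989] [0.45690589 0.2604632  0.0408    ]
turn [-0.001  0.001  0.004] shift(after turn) [0.005  0.047  0.0002] (before) [0.0048 0.047  0.0002]
turn [0. 0. 0.] shift(after turn) [ 0.027  -0.0052  0.    ] (before) [ 0.027  -0.0052  0.    ]
turn [-0.   -0.   -0.05] shift(after turn) [-0.0014  0.0053 -0.    ] (before) [-0.0011  0.0054 -0.    ]
turn [ 0.    0.   -0.05] shift(after turn) [-0.0014  0.0053  0.    ] (before) [-0.0012  0.0054  0.    ]
turn [ 0.    0.   -0.05] shift(after turn) [-0.0015  0.0048 -0.    ] (before) [-0.0013  0.0049 -0.    ]
turn [-0.    0.   -0.04] shift(after turn) [-0.0012  0.004  -0.    ] (before) [-0.001  0.004 -0.   ]
turn [ 0.   -0.   -0.02] shift(after turn) [-0.0006  0.0019 -0.    ] (before) [-0.0005  0.0019 -0.    ]
```

Emit:
{"op": "carry_out", "data": {"moves": [[0, 0, 0.004, 0.001, 0.01, 0, 1], [0, 0, 0, 0.002, 0.015, 0, 1], [0, 0, 0, 0.001, 0.012, 0, 1], [0, 0, 0, 0.001, 0.007, 0, 1], [0, 0, 0, 0, 0.003, 0, 1], [0, 0, 0, 0, 0, 0, 1], [0, 0, 0, 0, 0, 0, 1]]}}

```text
time: 9.9
eef_pos: [0.4365, 0.2557, 0.0602]
tcp_rot: [0.707, -0.002, -0.148, -0.692]
contact_force: [-0.5, 0.5, -2.1]
opening: 0.153
```

Run:
```python
from h import *
s=get_state();print(s["time"],s["eef_pos"],s["contact_force"])
r=Rt(H[2],.21);plan([(tcp_for(54.5,15.5,.21,gz=28.5),r)])
for n in("scene","top"): cv2.imwrite(f"pics/{n}4.png",read_camera(n))
t=cv2.imread("pics/top4.png");c=cv2.imread("pics/scene4.png")
o=np.zeros((480,800,3),np.uint8);o[:480,:560]=cv2.resize(c[240:400,140:326],(560,480),interpolation=cv2.INTER_CUBIC);o[:240,560:]=cv2.resize(t[225:305,146:226],(240,240));cv2.imwrite("pics/c5.png",o)
```

```text
9.9 [0.43649715 0.25574086 0.06022163] [-0.54599308  0.46400678 -2.05643135]
turn [-0.001  0.    -0.004] shift(after turn) [ 0.0279 -0.0073  0.0004] (before) [ 0.0279 -0.0074  0.0004]
```

View pics/c5.png

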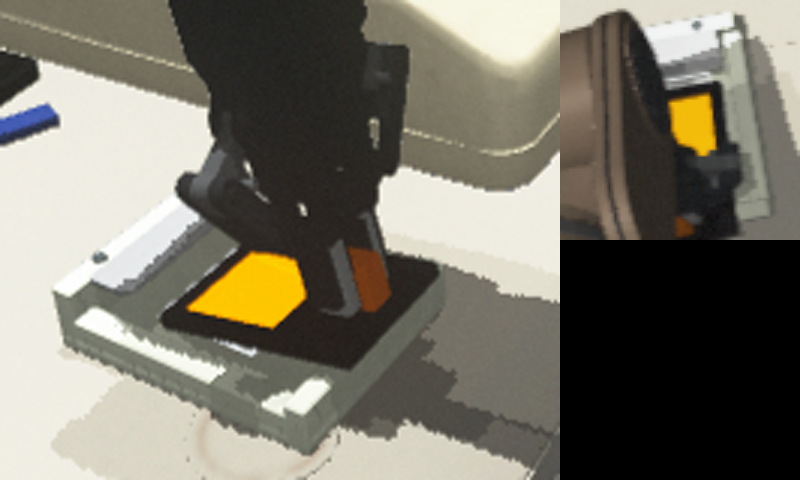

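The front edge is low in the recess, just short of the lip (c5: front-left plate corner about (163,322)), the rib end is raised and there's no contact force. Next: slide it under.

Emit:
{"op": "carry_out", "data": {"moves": [[0, 0, 0, 0.003, -0.002, 0, 1], [0, 0, 0, 0.005, -0.001, 0, 1], [0, 0, 0, 0.006, -0.001, 0, 1], [0, 0, 0, 0.006, -0.001, 0, 1], [0, 0, 0, 0.004, -0.001, 0, 1], [0, 0, 0, 0.002, -0.001, 0, 1], [0, 0, 0, 0.001, 0, 0, 1], [0, 0, 0, 0, 0, 0, 1], [0, 0, 0, 0, 0, 0, 1]]}}

```text
time: 11.12
eef_pos: [0.4631, 0.2614, 0.0608]
tcp_rot: [0.707, -0.002, -0.149, -0.691]
contact_force: [-0.2, 0.4, -1.7]
opening: 0.147
```

Run:
```python
from h import *
s=get_state();print(s["time"],s["eef_pos"],s["contact_force"])
r=Rt(H[2],.21);plan([(tcp_for(54.5,15.5,.21,gz=28.5),r),(tcp_for(54.5,14,.11,gz=28.5),Rt(H[2],.11))])
cv2.imwrite("pics/scene5.png",read_camera("scene"));c=cv2.imread("pics/scene5.png")
cv2.imwrite("pics/c6.png",cv2.resize(c[240:400,140:326],(560,480),interpolation=cv2.INTER_CUBIC))
```

```text
11.125 [0.46314115 0.26136398 0.06083565] [-0.1918289   0.35154067 -1.74339362]
turn [-0.     0.001 -0.005] shift(after turn) [ 0.0014 -0.001   0.0004] (before) [ 0.0014 -0.001   0.0004]
turn [-0.  -0.  -0.1] shift(after turn) [-0.0031  0.01    0.    ] (before) [-0.0021  0.0103  0.    ]
```

View pics/c6.png

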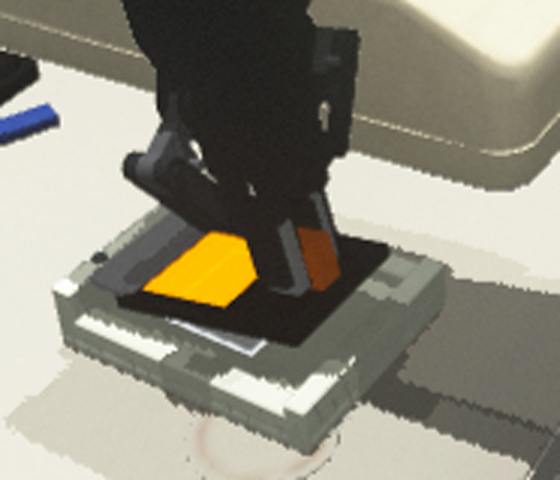

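The front edge is now beneath the lip (c6: lip covers it near (120,295)) with the rib end raised and no contact. Next: lower the rib end.

Emit:
{"op": "carry_out", "data": {"moves": [[0, 0, -0.025, 0, 0.002, 0, 1], [0, 0, -0.03, -0.0005, 0.0028, 0, 1], [0, 0, -0.025, -0.0005, 0.0026, 0, 1], [0, 0, -0.025, -0.0006, 0.0026, 0, 1], [0, 0, -0.025, -0.0006, 0.0026, 0, 1], [0, 0, -0.025, -0.0007, 0.0024, 0, 1], [0, 0, -0.02, -0.0006, 0.002, 0, 1], [0, 0, 0, 0, 0, 0, 1], [0, 0, 0, 0, 0, 0, 1]]}}

```text
time: 12.3
eef_pos: [0.4579, 0.2602, 0.0446]
tcp_rot: [0.704, 0.06, -0.088, -0.702]
contact_force: [-0.1, 0.0, -0.9]
opening: 0.152
```

Run:
```python
from h import *
s=get_state();print(s["time"],s["eef_pos"],s["contact_force"],s["wrist_torque"])
plan([(tcp_for(54,12,0,gz=28.5),Rt(H[2],0))])
```

```text
12.3 [0.45787415 0.26024082 0.0446084 ] [-0.13366652  0.04558154 -0.9004383 ] [-0.01237904  0.03047664 -0.00674473]
turn [-0.001  0.    -0.04 ] shift(after turn) [-0.0014  0.0041  0.0004] (before) [-0.0012  0.0042  0.0004]
```

Emit:
{"op": "carry_out", "data": {"moves": [[0, 0, -0.014, -0.0004, 0.0012, 0, 1], [0, 0, -0.013, -0.0004, 0.0012, 0, 1], [0, 0, -0.013, -0.0004, 0.001, 0, 1], [0, 0, 0, 0, 0.0003, 0, 1], [0, 0, 0, 0, 0, 0, 1], [0, 0, 0, 0, 0, 0, 1]]}}

```text
time: 13.05
eef_pos: [0.4565, 0.26, 0.0409]
tcp_rot: [-0.703, -0.074, 0.074, 0.703]
contact_force: [0.4, 0.4, -1.4]
opening: 0.151
```

Run:
```python
from h import *
s=get_state();print(s["time"],s["eef_pos"],s["contact_force"],s["wrist_torque"])
plan([(tcp_for(54,12,0,gz=28.5),Rt(H[2],0))])
cv2.imwrite("pics/scene6.png",read_camera("scene"));c=cv2.imread("pics/scene6.png")
cv2.imwrite("pics/c7.png",cv2.resize(c[240:400,140:326],(560,480),interpolation=cv2.INTER_CUBIC))
```

```text
13.05 [0.4565385  0.25997234 0.04089006] [ 0.38583582  0.35388885 -1.35203322] [-0.03700604  0.07227504  0.00333744]
turn [-0.001  0.     0.   ] shift(after turn) [-0.      0.0004  0.0004] (before) [-0.      0.0004  0.0004]
```

View pics/c7.png

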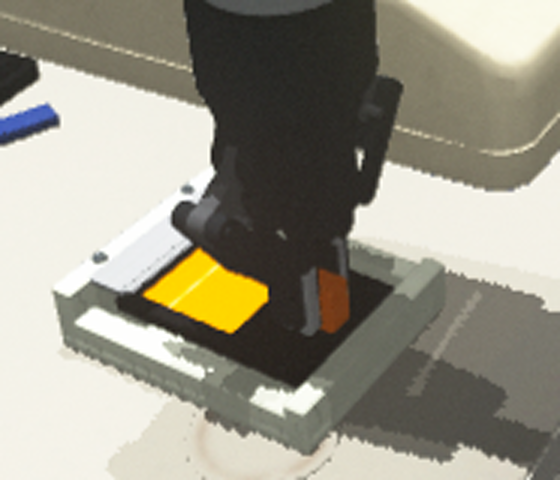

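The plate sits inside the recess, near flat (c7). I'll press down gently until the force shows floor contact.

Emit:
{"op": "carry_out", "data": {"moves": [[0, 0, 0, 0, 0.0006, 0, 1], [0, 0, 0, 0, 0, 0, 1], [0, 0, 0, 0, 0, 0, 1]]}}

```text
time: 13.48
eef_pos: [0.4566, 0.26, 0.0405]
tcp_rot: [-0.703, -0.074, 0.074, 0.703]
contact_force: [-0.8, -0.7, 1.9]
opening: 0.153
```

Emit:
{"op": "carry_out", "data": {"moves": [[0, 0, 0, 0, 0.0006, 0, 1], [0, 0, 0, 0, 0, 0, 1], [0, 0, 0, 0, 0, 0, 1]]}}

```text
time: 13.85
eef_pos: [0.4566, 0.26, 0.0405]
tcp_rot: [-0.703, -0.074, 0.074, 0.703]
contact_force: [-2.8, -1.0, 5.3]
opening: 0.154
```

Contact is at 5 N and the TCP is at z = 0.0405, the height for a plate lying flat. Next: release and back off.

Emit:
{"op": "carry_out", "data": {"moves": [[0, 0, 0, 0, -0.0006, 0, 1], [0, 0, 0, 0, 0, 0, 0.6], [0, 0, 0, 0, 0, 0, 0.3], [0, 0, 0, 0, 0, 0, 0.1], [0, 0, 0, 0, 0, 0, 0.1], [0, 0, 0, 0, 0, 0, 0.1]]}}

```text
time: 14.6
eef_pos: [0.4564, 0.2599, 0.0401]
tcp_rot: [-0.703, -0.074, 0.074, 0.703]
contact_force: [0.4, -0.3, 0.5]
opening: 0.455
```

Emit:
{"op": "carry_out", "data": {"moves": [[0, 0, 0, 0, -0.005, 0, 0.1], [0, 0, 0, 0, -0.015, 0, 0.1], [0, 0, 0, 0, -0.03, 0, 0.1], [0, 0, 0, 0, -0.04, 0, 0.1], [0, 0, 0, 0, -0.05, 0, 0.1], [0, 0, 0, 0, -0.03, 0, 0.1], [0, 0, 0, 0, -0.01, 0, 0.1], [0, 0, 0, 0, 0, 0, 0.1]]}}

```text
time: 15.6
eef_pos: [0.4564, 0.2599, 0.2207]
tcp_rot: [-0.703, -0.074, 0.073, 0.704]
contact_force: [-0.4, 0.2, -0.1]
opening: 0.445
```

Run:
```python
from h import *
s=get_state();print(s["time"],s["eef_pos"],s["contact_force"])
for n in("scene","top"): cv2.imwrite(f"pics/{n}7.png",read_camera(n))
t=cv2.imread("pics/top7.png");c=cv2.imread("pics/scene7.png")
o=np.zeros((480,800,3),np.uint8);o[:480,:560]=cv2.resize(c[240:400,140:326],(560,480),interpolation=cv2.INTER_CUBIC);o[:240,560:]=cv2.resize(t[225:305,146:226],(240,240));o[240:,560:]=cv2.resize(t[180:280,400:500],(240,240));cv2.imwrite("pics/c8.png",o)
P=place([(-56,35,20),(-56,-35,20),(-47,7,44),(-47,-7,44),(-11,-7,44),(-11,7,44)],H)
print(((proj(P,"scene")-[140,240])*[560/186,3]).round(0).tolist())
```

```text
15.6 [0.45641937 0.25985074 0.22069572] [-0.42015251  0.1951331  -0.07368056]
[[305.0, 382.0], [396.0, 287.0], [323.0, 295.0], [342.0, 276.0], [278.0, 252.0], [258.0, 269.0]]
```

View pics/c8.png

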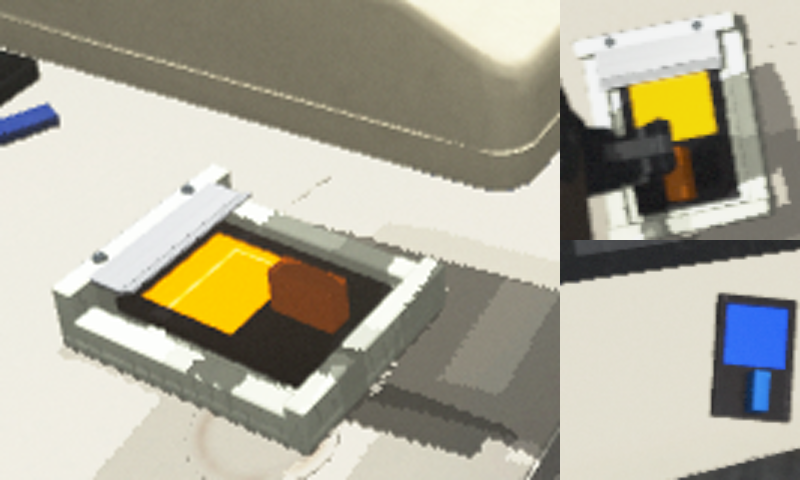

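The plate lies flat: its rear corner is at (299,385) against (305,382) predicted for flat. The front is under the lip, blue is unmoved and the gripper is clear, so I'm handing in.

```bash
python3 -c "
from plant import *
print(sign_off())"
```

```text
the job is handed in; nothing more can be done
None
```

The amber filter plate is in the white holder, flat on the recess floor with its front edge under the steel lip. I handed the job in at about 15.7 s.

**What I did:** I gripped the plate by its rib and carried it over the instrument. I tilted it about 12° front-low, slid the front edge under the lip, and lowered the rib end. Contact with the floor showed at about 5 N, and then I let go and backed off to 0.22 m.

**Last checks:**
- **Flatness:** the grasp point stopped at z = 0.0405 m, as expected for a plate lying flat. In the final picture the rear corner is within about 2 camera pixels of where a flat plate should be.
- **Rib:** the rib top looked up to about 3 camera pixels off my prediction; I put this down to my assumed position in the recess and did not check further.
- **Lip:** the front edge is covered by the lip.
- **Blue plate:** it shows no movement.
- **Forces:** the tool read almost zero force after release. No reading at the end of a move exceeded about 6 N.

No check failed. One early pose reading was taken before the arm had settled, so I overshot the approach by about 6 mm and corrected it before gripping.

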